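Clamp a turned wheel in the lever jig and hold it

TASK

Stand the turned wooden wheel in the round pocket of the blue clamping jig, hub down and rim up, pushed fully home, and let go of it. Then flip the safety catch fully over, out of the lever's way, and only then pull the jig's lever by its crossbar towards the front of the jig (the pocket side), right to its stop, so that the shoe clamps the wheel. Finish while still gripping the crossbar and holding the lever at its stop (it is sprung and flies back if let go); leave the other things on the bench where they are.

Things in the scene. Friction and masses are not known exactly. Their poses are not given: they have to be found in the camera images.
- wheel: the work piece: turned pale wooden wheel, 35 g; a hub 24 mm in diameter, 18 mm high, carries a rim disc 46 mm in diameter, 14 mm thick (32 mm high in all). It starts standing on its hub on the bench, rim 18 to 32 mm above the bench. Origin: centre of the hub's underside; z points from hub to rim. Not the plain disc that lies flat
- jig: clamping jig screwed to the bench: blue plate 250 x 170 x 12 mm with a square pocket block, a ram in a blue housing (top 68 mm above the bench) and behind it an upright lever. x axis from pocket to lever (front = -x, nearest the robot), y left, z up. Origin on the bench; the plate's centre is at jig x +10, y +20 mm. Yaw within 0.25 rad
- nest (a point): centre of the mouth of the pocket, 45 mm above the bench: a hole 25.5 mm wide, 21 mm deep in a block 38 mm square, 33 mm high on the plate. Seated, the wheel's rim rests on the block (wheel origin 18 mm below this point) and overhangs it by 4 mm per side, so fingers pass down beside it. The shoe starts 27 mm from the seated rim at jig +x: grip across the jig's y for room
- catch (a joint): safety catch angle, rad: 0 to 0.1 at the start (its arm lies level in front of the lever's left rail and bars the lever), 1.3 = flipped fully over at its stop (arm up). It turns about the jig's x axis; as it grows the tab moves outwards (jig +y) and down. Light (60 g), slightly stiff, stays flipped once beyond about 1 rad
- catch_pivot (a point): hinge centre of the catch, 90 mm above the bench, at jig x +94, y +75 mm, between two blue posts (together 38 mm along jig x, 16 mm along jig y, tops 98 mm above the bench)
- tab (a point): point on the catch's steel tab, 52 mm from the hinge, 13 mm short of its tip; moves with the catch. The tab is 14 mm wide (jig x), 6 mm thick; at angle 0 it stands up, leaning 0.26 rad to jig +y; at 1.3 it lies level to jig +y, 90 mm above the bench. Pinch it from above across the 14 mm and lead it round, or push its inner face outwards. The arm (12 mm square, 58 mm) points to jig -y at 0
- lever (a joint): lever angle, rad: 0 = at rest, leaning 0.45 rad to jig +x; 0.9 = pulled to its stop, leaning 0.45 rad to jig -x. Sprung back to 0: the pull at the crossbar grows from about 3 N to 7 N at the stop. With the catch down it jams after a few mm. It drives the ram and shoe 36 mm to jig -x
- lever_pivot (a point): lever's hinge centre, 18 mm above the bench, in the jig's middle plane (y = 0); axis along the jig's y
- grip (a point): centre of the lever's crossbar; moves with the lever. The bar is round, 18 mm in diameter, along the jig's y, 72 mm long between two flat rails, 165 mm from the pivot (about 167 mm above the bench at rest and at the stop, 183 mm between). Fingers can straddle it from above along the jig's x between the rails; it turns in the grip as the lever swings
- handle: the same crossbar as a body, a revolving black rubber sleeve; its origin is at point grip
- shoe: steel clamping shoe at the front of the ram, 26 mm wide, 14 mm high, centred 52 mm above the bench, on a spring of 700 N/m; origin 15 mm behind its face. At the lever's stop it is pushed back about 9 mm by the seated wheel and presses it with about 6 N
- disc: bystander: plain pale wooden disc without a hub, lying flat, 46 mm in diameter, 14 mm thick; origin at the centre of its underside
- tin: bystander: small steel tin, 38 mm in diameter, 34 mm high; origin under its centre
- offcut: bystander: wood block 46 x 30 x 20 mm; origin under its centre
- sander: bystander: cork sanding block 100 x 60 x 30 mm; origin under its centre
- glue: bystander: white glue bottle, 56 mm in diameter, 160 mm high; origin under its centre
- driver: bystander: screwdriver 200 mm long, lying; origin at mid length
- tape: bystander: roll of yellow tape 84 mm in diameter, 24 mm high; origin under its centre
There are look-alikes about, which are no part of the job. Of the things shaped like the wheel, the wooden one is meant.

How it is judged:
By the outcome, as a careful person would: the job done as asked, in the order asked, and still so for the second after the job is handed in, while the arm keeps its last pose, push and grip.
It also fails if it takes over 59 s, if anything falls off the work surface, if the arm or the gripper's body presses on something with over 40 N, if the wrist force passes 120 N, or if a joint passes its speed limit or range.

ROBOT

A 7-joint arm with a two-finger parallel gripper is mounted at the origin on the work surface. World frame = base frame: x ahead of the robot, y to its left, z up, the work surface at z = 0. Lengths are in m, angles in rad, forces in N, time in s.
With the tool pointing down it reaches from about 0.35 to 0.9 m from the base axis. Payload 8.1 kg.
Tool frame: the origin (TCP) lies at the very end of the fingers, on their centre line; the grasp point (between the pads) lies 19 mm behind it (manip.grip_depth is the distance from the TCP to the grasp point, in m); z points along the fingers, y is the line along which they close (so a half turn about z gives the same grasp; the last joint's range is limited). The gripper opens to 92 mm and grips with 3 to 60 N. Pads are 19 mm wide; open, the fingers measure 130 mm over their backs; the gripper's body (75 mm by 190 mm) begins 47 mm behind the grasp point.
Start: joints at [-1.308, 0.434, 0.025, 1.573, -0.012, 1.134, -0.075], TCP at [0.224, 0.584, 0.227] pointing down, gripper open.
Joint ranges: [-2.62, 2.62], [-0.44, 2.09], [-1.27, 1.32], [0.08, 2.57], [-1.32, 4.46], [0.12, 2], [-2.74, 2.74]. Speed limits (rad/s): [2.22, 2.22, 3.01, 3.01, 3.14, 3.14, 3.14].

INTERFACE

Orientations are given as a 3x3 rotation matrix whose columns are the frame's x, y, z axes.
In Python, from cell import manip, eyes, find_in gives the robot as it stands.
- The arm moves only by the shell command python3 -m inch 'ROWS' [FORCE]. ROWS is JSON, a list of rows, each an object with "delta_pos": the shift along the world's x, y, z in m, a list of three; "spin": the turn about the world's z in degrees; "jaw": the opening, from 0 (shut) to 1 (fully open). A call has exactly 8 rows; each row shifts and turns the commanded pose from where the row before left it; what a row does not reach is not made up. A row lasts 1/10 s, in which the tool goes at most 50 mm and 8.59 degrees, less where a joint would pass 70% of its speed; a pose out of reach is approached as far as the arm can. A call is refused whole if a number of a shift passes 0.05 or a number of a turn 8.59, either way. A call with a gripper value outside its range is refused whole. The fingers move at their own pace and stop on an object; FORCE is the grip in N (left out, the last holds). Time passes only in rows, so rows that do not move let the fingers close, or fill a call up. It gives the time, the measured TCP pose, the force, the opening and the grip force at its end, in the units of the state.
- manip.read_state(): the state, without advancing time (a new reading comes with each control period).
- eyes.camera(name): name is "scene" or "side" or "wrist"; returns a dict with "image" (420x560x3 uint8, red, green, blue), "mtx" (3x3 intrinsics, pixels), "origin" and "attitude" of the camera in the world; the wrist camera has in their place "hand_eye" (4x4, takes a point from camera to tool coordinates, whose origin is the TCP and whose axes are the flange's). Camera axes: x right, y up, looking along -z (the intrinsics and any distortion apply to the point x, -y, -z); pixel columns grow to the right and rows downward; lengths in m; the calibration is good to about 2 mm. A picture is of the moment at which its call begins: read the wrist's pose just before it. There is no depth.
- manip.job_done(): hands the job in; it is judged then, once.
Trained networks look in a picture, given as the dict that the camera call returned (one of the last four; its "shot" number tells which), for a name from the list of things; names that differ only in an ending like _2 or _b are one class to them, and where a whole thing is asked for, a point or a joint stands for the part that bears it (a point fixed in the world has none). Each returns a list of dicts, best first, with "score" (0 to 1); they miss things now and then, are a little off and sometimes report something else, mostly with a low value. They report only what shows in the picture. A call takes as long as a camera call. They do not tell look-alikes from the thing itself.
- find_in(picture, name): "pixel" ([column, row] in pixels, amid what is visible of it).
The state is a dict: "t": time; "joint_positions": joint angles; "qd": joint speeds; "joint_efforts": joint torques, N m; "eef_pos": TCP position; "tool_rot": TCP orientation; "contact_force": force on the tool from outside, world axes, zero at the start; "torque": the same for the moment, N m; "width": finger opening in m; "grasp_force": force on a finger pad.
Only numpy, scipy, OpenCV 4.12 (cv2) and the standard library are available. Lean on these libraries where they do the work, as an engineer would, in place of code of your own. Each camera call takes 0.05 s, during which the arm holds its last target. There are 200 camera calls.

## Working session

There is one attempt and no reset: what is moved stays moved. The work goes in short steps, Python scripts to look and compute and a shell command to move; the robot and the scene stay as the last step left them, time stands still between calls to the robot, and variables do not carry over. Pictures are saved under pics/ and viewed, at most 10 in all, crops included, and the job is handed in when it is done.

```bash
mkdir -p pics; ls; cat > h.py <<'E'
import numpy as np, cv2
from cell import manip, eyes, find_in
def cam(n):
    s=manip.read_state(); p=eyes.camera(n)
    if n=="wrist":
        T=np.eye(4);T[:3,:3]=s["tool_rot"];T[:3,3]=s["eef_pos"]
        W=T@np.array(p["hand_eye"]); p["o"],p["R"]=W[:3,3],W[:3,:3]
    else: p["o"],p["R"]=np.array(p["origin"]),np.array(p["attitude"])
    return p
def save(p,f): cv2.imwrite(f"pics/{f}.png",np.ascontiguousarray(p["image"][:,:,::-1]))
def ray(p,px):
    d=np.linalg.inv(p["mtx"])@[px[0],px[1],1]; d=p["R"]@[d[0],-d[1],-d[2]]
    return d/np.linalg.norm(d)
def atz(p,px,z):
    d=ray(p,px); return p["o"]+d*(z-p["o"][2])/d[2]
def proj(p,X):
    c=p["R"].T@(np.array(X)-p["o"]); u=p["mtx"]@[c[0],-c[1],-c[2]]; return u[:2]/u[2]
def tri(pp):
    A=np.zeros((3,3));b=np.zeros(3)
    for p,px in pp:
        M=np.eye(3)-np.outer(ray(p,px),ray(p,px));A+=M;b+=M@p["o"]
    return np.linalg.solve(A,b)
E
python3 - <<'E'
from h import *
ps={n:cam(n) for n in("scene","side")}
for n,p in ps.items():
    save(p,n+"0"); print(n,p["o"].round(3), {k:v for k,v in p.items() if k not in("image","o","R","origin","attitude","mtx")})
    for o in "wheel jig nest catch catch_pivot tab lever lever_pivot grip handle shoe disc tin glue".split():
        try:
            print(o,[(np.round(r["pixel"]).astype(int).tolist(),round(r["score"],2)) for r in find_in(p,o)[:4]])
        except Exception as e: print(o,e)
print(manip.read_state()["t"])
E
```

```text
pics
scene [1.182 0.096 0.873] {'shot': 1}
wheel [([232, 218], 0.82), ([236, 180], 0.68), ([203, 192], 0.6), ([208, 169], 0.5)]
jig [([314, 236], 0.91), ([152, 188], 0.44)]
nest []
catch [([334, 244], 0.77)]
catch_pivot [([315, 240], 0.62), ([294, 238], 0.61)]
tab [([314, 235], 0.54), ([336, 244], 0.45)]
lever [([295, 240], 0.7)]
lever_pivot [([314, 236], 0.69)]
grip [([295, 236], 0.87)]
handle [([295, 234], 0.81), ([183, 230], 0.26), ([337, 244], 0.22)]
shoe [([340, 244], 0.73), ([308, 216], 0.58)]
disc [([180, 230], 0.56), ([337, 242], 0.48)]
tin [([122, 266], 0.6), ([153, 187], 0.58), ([449, 271], 0.35)]
glue [([450, 273], 0.91), ([298, 238], 0.54)]
side [ 0.452 -0.665  0.71 ] {'shot': 2}
wheel [([233, 318], 0.95), ([191, 328], 0.7), ([204, 289], 0.63), ([261, 276], 0.58)]
jig [([264, 217], 0.92)]
nest [([263, 215], 0.6)]
catch [([285, 172], 0.79), ([381, 235], 0.5)]
catch_pivot [([264, 216], 0.94)]
tab [([285, 174], 0.67)]
lever [([294, 187], 0.8)]
lever_pivot [([263, 219], 0.89), ([378, 236], 0.21)]
grip []
handle [([311, 173], 0.62), ([285, 175], 0.52), ([384, 349], 0.21)]
shoe []
disc [([294, 328], 0.83)]
tin [([242, 386], 0.85)]
glue [([275, 141], 0.61)]
1.5
```

View pics/scene0.png

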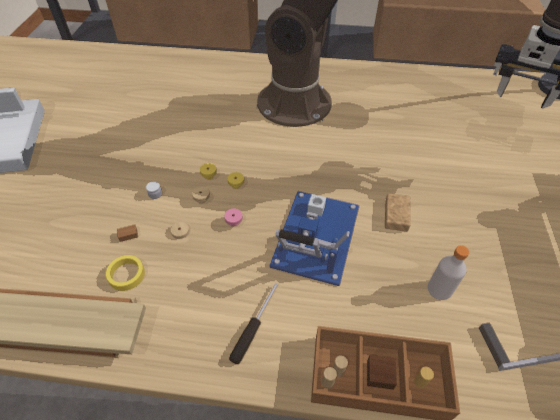

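View pics/side0.png

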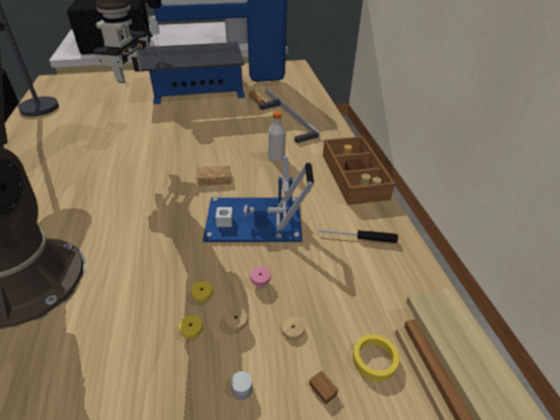

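Wheel-like candidates in the scene picture are olive (208,169), olive (236,180), pink (233,218), pale wood with a raised rim (202,192), and the plain disc (180,230). In the side picture the pale wooden one is at (236,318), so I'll confirm it in an enlarged crop and measure the jig roughly.

```bash
python3 - <<'E'
from h import *
a,b=cam("scene"),cam("side")
w=tri([(a,(202,192)),(b,(236,318))]); print("wheel",w, "resid",proj(a,w),proj(b,w))
print("nest",tri([(a,(317,201)),(b,(224,214))]))
for n,p,q in(("block",(317,200),(224,213)),("grip",(297,237),(309,173))): 
    X=tri([(a,p),(b,q)]); print(n,X.round(3),proj(a,X),proj(b,X))
for px in((302,196),(357,206),(276,262),(340,276)): print("plate corner screws",atz(a,px,.012).round(3))
for px in((214,200),(210,234),(295,200),(299,234)): print("side",atz(b,px,.012).round(3))
c1=cv2.resize(a["image"][150:255,150:300],None,fx=4,fy=4,interpolation=3)
c1=c1[:400,:560]
c2=cv2.resize(b["image"][150:250,195:335],None,fx=5,fy=5,interpolation=3)
c3=cv2.resize(b["image"][265:345,170:310],None,fx=4,fy=4,interpolation=3)
save({"image":np.vstack([c1[40:280],c3])},"crop1")
E
```

```text
wheel [ 0.45816165 -0.19949527  0.02627089] resid [201.24383397 192.78622615] [234.87791908 317.09493946]
nest [0.45988929 0.10587454 0.03816397]
block [0.46  0.106 0.042] [316.50440619 200.67950515] [223.38740102 212.42739063]
grip [0.67  0.071 0.165] [296.94291428 237.06915441] [308.94103002 172.95089181]
plate corner screws [0.422 0.066 0.012]
plate corner screws [0.439 0.212 0.012]
plate corner screws [0.638 0.024 0.012]
plate corner screws [0.656 0.175 0.012]
side [0.439 0.197 0.012]
side [0.421 0.063 0.012]
side [0.661 0.159 0.012]
side [0.642 0.025 0.012]
```

View pics/crop1.png

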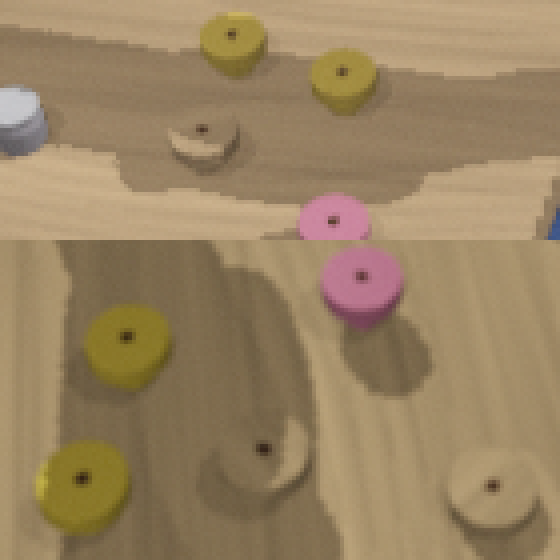

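The crop confirms it: the wheel at scene (201,192) / side (236,317) is pale wood with its rim raised, triangulated top about 26–32 mm. The one at side (294,328) is the flat disc, and the olive and pink ones are look-alikes. The jig yaw is about -0.15, and next I'll work out the neighbours and the tool heading.

```bash
python3 - <<'E'
from h import *
s=manip.read_state(); print(np.round(s["tool_rot"],3), s["eef_pos"],s["t"])
a,b=cam("scene"),cam("side")
for n,p,q in(("o1",(207.5,169),(201.5,289)),("o2",(235.5,178),(190.5,324.5)),("pink",(233,215),(260.5,274)),("wheel",(200.5,192.5),(236,317)),("disc",(179.5,229),(293.5,326.5))):
    print(n,tri([(a,p),(b,q)]).round(3),atz(a,p,.032).round(3),atz(b,q,.032).round(3))
E
python3 -m inch '[{"delta_pos":[0.014,-0.048,0]},{"delta_pos":[0.014,-0.048,0]},{"delta_pos":[0.014,-0.048,0]},{"delta_pos":[0.014,-0.048,0]},{"delta_pos":[0.014,-0.048,0]},{"delta_pos":[0.014,-0.048,0]},{"delta_pos":[0.014,-0.048,0]},{"delta_pos":[0.014,-0.048,0]}]'
```

```text
[[-0.934  0.358  0.   ]
 [ 0.358  0.934  0.   ]
 [-0.     0.    -1.   ]] [0.22358461 0.58365411 0.22672916] 1.6
o1 [ 0.41  -0.178  0.086] [ 0.375 -0.202  0.032] [ 0.395 -0.122  0.032]
o2 [ 0.351 -0.143 -0.038] [ 0.398 -0.118  0.032] [ 0.371 -0.205  0.032]
pink [ 0.525 -0.101  0.03 ] [ 0.526 -0.1    0.032] [ 0.525 -0.103  0.032]
wheel [ 0.46  -0.201  0.029] [ 0.462 -0.2    0.032] [ 0.46  -0.204  0.032]
disc [ 0.572 -0.23   0.01 ] [ 0.587 -0.222  0.032] [ 0.569 -0.244  0.032]invalid input at $[0]: expected keys delta_pos, spin, jaw
```

```bash

python3 -m inch '[{"delta_pos":[0.014,-0.048,0],"spin":3,"jaw":1},{"delta_pos":[0.014,-0.048,0],"spin":3,"jaw":1},{"delta_pos":[0.014,-0.048,0],"spin":3,"jaw":1},{"delta_pos":[0.014,-0.048,0],"spin":3,"jaw":1},{"delta_pos":[0.014,-0.048,0],"spin":0,"jaw":1},{"delta_pos":[0.014,-0.048,0],"spin":0,"jaw":1},{"delta_pos":[0.014,-0.048,0],"spin":0,"jaw":1},{"delta_pos":[0.014,-0.048,0],"spin":0,"jaw":1}]'
python3 - <<'E'
from h import *
p=cam("wrist"); save(p,"w1")
for o in "jig nest catch tab grip shoe lever".split():
    print(o,[(np.round(r["pixel"]).astype(int).tolist(),round(r["score"],2)) for r in find_in(p,o)[:3]])
E
```

```text
t: 2.5
eef_pos: [0.3359, 0.1978, 0.227]
tool_rot: [[-0.988, 0.156, 0.001], [0.156, 0.988, 0.001], [-0.001, 0.001, -1.0]]
contact_force: [0.9, 0.8, 0.6]
width: 0.0919
grasp_force: 0.0
jig [([242, 320], 0.8)]
nest [([242, 322], 0.69)]
catch []
tab []
grip []
shoe [([214, 357], 0.63)]
lever []
```

View pics/w1.png

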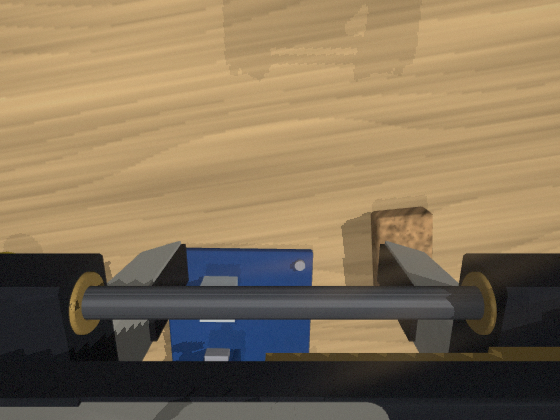

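Wrist view: the plate's front edge runs from (187,248) to (312,250) and its front-left screw is at (300,266). The pocket block top is partly hidden by the gripper at about (220,290). I'll get positions from these.

```bash
python3 - <<'E'
from h import *
p=cam("wrist"); s=manip.read_state()
A,B,C=[atz(p,q,.012) for q in((187,248),(312,250),(300,266))]
print(A,B,C,"yaw",-np.arctan2((B-A)[0],(B-A)[1]))
print("block front edge", atz(p,(203,277),.045),atz(p,(237,277),.045))
print("TCP px",proj(p,s["eef_pos"]),"grasp axis z=.03",proj(p,[*s["eef_pos"][:2],.03]), p["o"], p["R"].round(2))
E
python3 -m inch '[{"delta_pos":[0.015,-0.05,0],"spin":0,"jaw":1},{"delta_pos":[0.015,-0.05,0],"spin":0,"jaw":1},{"delta_pos":[0.015,-0.05,0],"spin":0,"jaw":1},{"delta_pos":[0.015,-0.05,0],"spin":0,"jaw":1},{"delta_pos":[0.015,-0.05,0],"spin":0,"jaw":1},{"delta_pos":[0.015,-0.05,0],"spin":0,"jaw":1},{"delta_pos":[0.015,-0.05,0],"spin":0,"jaw":1},{"delta_pos":[0.02,-0.05,-0.03],"spin":0,"jaw":1}]'
python3 - <<'E'
from h import *
p=cam("wrist"); save(p,"w2"); s=manip.read_state()
for o in "wheel disc".split():
    for r in find_in(p,o)[:5]: print(o,np.round(r["pixel"]).tolist(),round(r["score"],2),atz(p,r["pixel"],.03).round(3))
print(s["eef_pos"])
E
```

```text
[0.4025464  0.08078027 0.012     ] [0.42632497 0.21879979 0.012     ] [0.44375783 0.20275699 0.012     ] yaw -0.17060923974527184
block front edge [0.4245527  0.10144034 0.045     ] [0.42998362 0.13658875 0.045     ]
TCP px [285.43277873 262.25377328] grasp axis z=.03 [283.86721249 177.08598177] [0.26073221 0.2108351  0.38469703] [[ 0.15 -0.95 -0.28]
 [ 0.99  0.15  0.04]
 [-0.   -0.28  0.96]]
t: 3.75
eef_pos: [0.4551, -0.1786, 0.2044]
tool_rot: [[-0.988, 0.154, 0.006], [0.154, 0.988, -0.001], [-0.006, -0.0, -1.0]]
contact_force: [1.2, 1.8, -0.5]
width: 0.0919
grasp_force: 0.0
wheel [368.0, 232.0] 0.97 [ 0.519 -0.104  0.03 ]
wheel [243.0, 94.0] 0.72 [ 0.372 -0.202  0.03 ]
wheel [337.0, 108.0] 0.66 [ 0.396 -0.122  0.03 ]
wheel [258.0, 188.0] 0.58 [ 0.458 -0.205  0.03 ]
disc [252.0, 278.0] 0.64 [ 0.551 -0.226  0.03 ]
[ 0.45448888 -0.18438265  0.1995061 ]
```

View pics/w2.png

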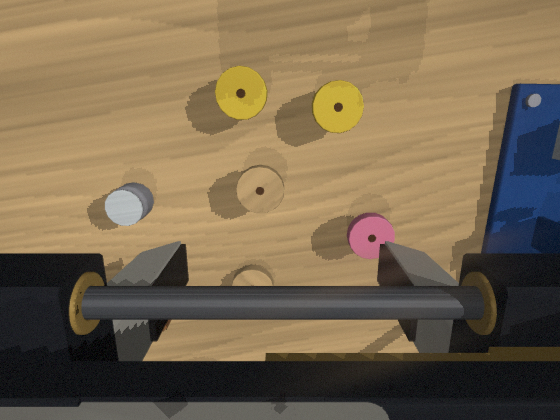

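The wooden wheel is at (260,190), between olive (241,93)/(338,107), pink (372,238) and the partly hidden disc (252,278). That puts it at about (0.460,-0.204). I'll centre on it and descend partway.

```bash

python3 -m inch '[{"delta_pos":[0.005,-0.018,0],"spin":0,"jaw":0.75},{"delta_pos":[0,0,-0.04],"spin":0,"jaw":0.75},{"delta_pos":[0,0,-0.04],"spin":0,"jaw":0.75},{"delta_pos":[0,0,-0.03],"spin":0,"jaw":0.75},{"delta_pos":[0,0,0],"spin":0,"jaw":0.75},{"delta_pos":[0,0,0],"spin":0,"jaw":0.75},{"delta_pos":[0,0,0],"spin":0,"jaw":0.75},{"delta_pos":[0,0,0],"spin":0,"jaw":0.75}]'
python3 - <<'E'
from h import *
p=cam("wrist"); s=manip.read_state()
for r in find_in(p,"wheel")[:5]: print(np.round(r["pixel"]).tolist(),round(r["score"],2),atz(p,r["pixel"],.03).round(4))
print(s["eef_pos"]); save(p,"w3")
E
```

```text
t: 4.7
eef_pos: [0.4587, -0.1941, 0.0941]
tool_rot: [[-0.988, 0.155, 0.003], [0.155, 0.988, -0.0], [-0.003, 0.0, -1.0]]
contact_force: [0.9, 0.6, 0.2]
width: 0.0689
grasp_force: 0.0
[389.0, 101.0] 0.82 [ 0.395  -0.1217  0.03  ]
[272.0, 221.0] 0.78 [ 0.4586 -0.2028  0.03  ]
[414.0, 262.0] 0.69 [ 0.5022 -0.1125  0.03  ]
[244.0, 78.0] 0.68 [ 0.3691 -0.2044  0.03  ]
[ 0.4584448  -0.19411976  0.09383336]
```

View pics/w3.png

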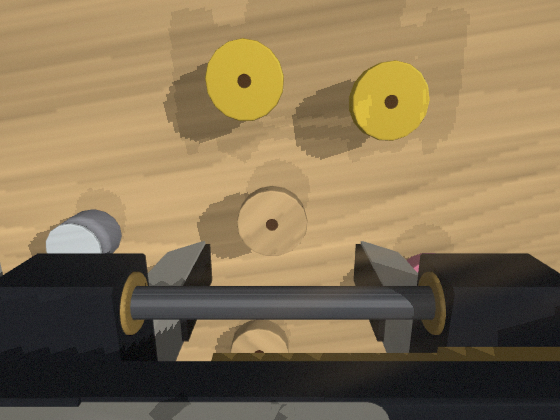

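The wheel's hole is at (272,224), giving (0.460,-0.203). I'll shift, descend and grip.

```bash

python3 -m inch '[{"delta_pos":[0.001,-0.009,-0.03],"spin":0,"jaw":0.75},{"delta_pos":[0,0,-0.03],"spin":0,"jaw":0.75},{"delta_pos":[0,0,-0.026],"spin":0,"jaw":0.75},{"delta_pos":[0,0,0],"spin":0,"jaw":0.75},{"delta_pos":[0,0,0],"spin":0,"jaw":0.4},{"delta_pos":[0,0,0],"spin":0,"jaw":0.4},{"delta_pos":[0,0,0],"spin":0,"jaw":0.4},{"delta_pos":[0,0,0],"spin":0,"jaw":0.4}]' 20
```

```text
t: 5.6
eef_pos: [0.4593, -0.2033, 0.0076]
tool_rot: [[-0.988, 0.156, 0.002], [0.156, 0.988, -0.0], [-0.002, -0.0, -1.0]]
contact_force: [0.0, 1.1, 7.8]
width: 0.0454
grasp_force: 20.0
```

```bash

python3 -m inch '[{"delta_pos":[0,0,0.045],"spin":0,"jaw":0.4},{"delta_pos":[0,0,0.045],"spin":0,"jaw":0.4},{"delta_pos":[0,0.02,0.04],"spin":0,"jaw":0.4},{"delta_pos":[0,0.045,0.015],"spin":0,"jaw":0.4},{"delta_pos":[0,0.048,0],"spin":0,"jaw":0.4},{"delta_pos":[0,0.048,0],"spin":0,"jaw":0.4},{"delta_pos":[0,0.048,0],"spin":0,"jaw":0.4},{"delta_pos":[0,0.048,0],"spin":0,"jaw":0.4}]'
python3 -m inch '[{"delta_pos":[-0.005,0.045,0],"spin":0,"jaw":0.4},{"delta_pos":[0,0,0],"spin":0,"jaw":0.4},{"delta_pos":[0,0,0],"spin":0,"jaw":0.4},{"delta_pos":[0,0,0],"spin":0,"jaw":0.4},{"delta_pos":[0,0,0],"spin":0,"jaw":0.4},{"delta_pos":[0,0,0],"spin":0,"jaw":0.4},{"delta_pos":[0,0,0],"spin":0,"jaw":0.4},{"delta_pos":[0,0,0],"spin":0,"jaw":0.4}]'
python3 - <<'E'
from h import *
p=cam("wrist"); s=manip.read_state(); print(s["eef_pos"])
for r in find_in(p,"nest")[:5]+find_in(p,"wheel"): print(np.round(r["pixel"]).tolist(),round(r["score"],2),atz(p,r["pixel"],.045).round(4))
g=s["eef_pos"]; print(proj(p,[*g[:2],.045]), proj(p,[g[0],g[1],g[2]+.026]),proj(p,g))
save(p,"w4")
E
```

```text
t: 6.4
eef_pos: [0.4581, 0.0558, 0.1521]
tool_rot: [[-0.988, 0.156, 0.001], [0.156, 0.988, 0.001], [-0.001, 0.001, -1.0]]
contact_force: [1.1, -0.3, -0.6]
width: 0.0453
grasp_force: 20.0
t: 7.2
eef_pos: [0.4535, 0.0984, 0.1514]
tool_rot: [[-0.988, 0.157, 0.0], [0.157, 0.988, 0.0], [-0.0, 0.0, -1.0]]
contact_force: [-0.5, 0.0, -1.0]
width: 0.0455
grasp_force: 20.0
[0.4534342  0.09854432 0.15140553]
[314.0, 201.0] 0.62 [0.4567 0.1208 0.045 ]
[280.0, 266.0] 0.96 [0.5067 0.0866 0.045 ]
[15.0, 166.0] 0.79 [ 0.3954 -0.0954  0.045 ]
[284.62043679 201.57578054] [286.45555158 289.7192677 ] [285.88188521 262.165158  ]
```

View pics/w4.png

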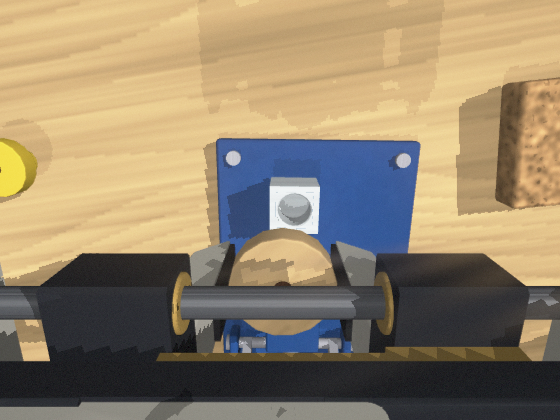

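The pocket's hole shows at about (294,208) in the white block and the held wheel's bore at (283,286). The screws are at (233,158) and (404,160). Next I'll refine the hole centre and the yaw.

```bash
python3 - <<'E'
from h import *
p=cam("wrist"); s=manip.read_state()
g=cv2.cvtColor(p["image"],cv2.COLOR_RGB2GRAY)
def blob(x0,x1,y0,y1,f):
    m=f(g[y0:y1,x0:x1].astype(int)).astype(np.uint8); n,l,st,c=cv2.connectedComponentsWithStats(m)
    i=1+np.argmax(st[1:,4]); return c[i]+[x0,y0],st[i]+[x0,y0,0,0,0]
print(g[208,266:324:2]); print(g[178:240:2,294])
print("bore",blob(272,295,278,288,lambda a:a<70))
c=cv2.resize(p["image"][165:300,230:350],None,fx=4,fy=4,interpolation=cv2.INTER_CUBIC); save({"image":c},"w5")
e=s["eef_pos"]
for q in((283,286),(284,286)): print("wheel off",atz(p,q,e[2]+.0244)-e)
for q in((294,207),(295,209)): print("nest",atz(p,q,.045)-e)
A,B=atz(p,(218,140.5),.012),atz(p,(418,142.5),.012);print(np.linalg.norm(B-A),-np.arctan2(*(B-A)[:2]))
A,B=atz(p,(233,158),.012),atz(p,(404,160),.012);print(np.linalg.norm(B-A),-np.arctan2(*(B-A)[:2]),A,B,"tool",np.arctan2(-.157,.988))
print("block",[atz(p,q,.045) for q in((271,179),(317.5,179))])
E
```

```text
[ 71 100 239 240 240 231 180 160 160 160 158 158 158 158 158 159 158 157
 159 157 156 116 159 239 241 241 207  91  93]
[160 161 154 158 190 241 243 232 190 188 186 191 189 191 185 158 158 160
 163 160 121 121 125 146 234 240 134 139 144 145 147]
bore (array([282.73958333, 285.07291667]), array([272, 282,  23,   6,  96]))
wheel off [-0.00105633 -0.00118971  0.0244    ]
wheel off [-0.00099207 -0.00078024  0.0244    ]
nest [ 0.00534942  0.00653847 -0.10638192]
nest [ 0.00705776  0.00706329 -0.10638192]
0.164114793157069 -0.1657012548213029
0.14223959828529537 -0.167528941639565 [0.41878864 0.06103851 0.012     ] [0.44250658 0.20128672 0.012     ] tool -0.15758924869253943
block [array([0.43433603, 0.09148801, 0.045     ]), array([0.43975295, 0.12598267, 0.045     ])]
```

View pics/w5.png

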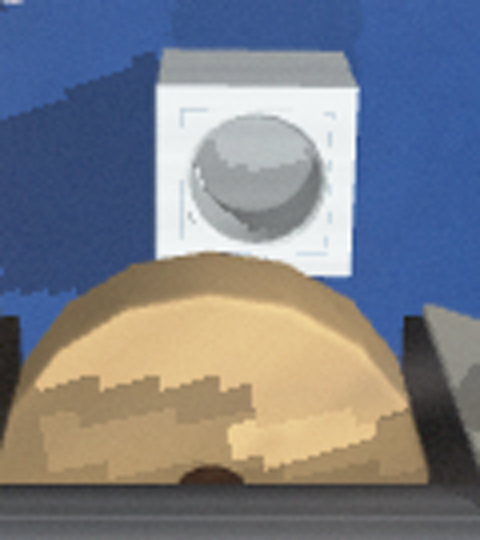

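```bash
python3 - <<'E'
from h import *
p=cam("wrist"); s=manip.read_state(); e=s["eef_pos"]; R=np.array(s["tool_rot"])[:2,:2]
for q in((283,286),(283,288.5)): print("bore",R.T@(atz(p,q,e[2]+.0244)-e)[:2])
print("rim front, expect +.023:",R.T@(atz(p,(283,239),e[2]+.0244)-e)[:2])
print("nest",R.T@(atz(p,(294,209.5),.045)-e)[:2], atz(p,(294,209.5),.045))
E
```

```text
bore [ 0.00088349 -0.00131543]
bore [-0.00027459 -0.00131395]
rim front, expect +.023: [ 0.02176094 -0.0013422 ]
nest [-0.0062631   0.00733534] [0.46072619 0.10511129 0.045     ]
```

```bash

python3 -m inch '[{"delta_pos":[0.007,0.008,-0.03],"spin":-0.5,"jaw":0.4},{"delta_pos":[0,0,-0.03],"spin":0,"jaw":0.4},{"delta_pos":[0,0,0],"spin":0,"jaw":0.4},{"delta_pos":[0,0,0],"spin":0,"jaw":0.4},{"delta_pos":[0,0,0],"spin":0,"jaw":0.4},{"delta_pos":[0,0,0],"spin":0,"jaw":0.4},{"delta_pos":[0,0,0],"spin":0,"jaw":0.4},{"delta_pos":[0,0,0],"spin":0,"jaw":0.4}]'
python3 - <<'E'
from h import *
p=cam("wrist")
c=cv2.resize(p["image"][190:300,210:360],None,fx=5,fy=5,interpolation=cv2.INTER_CUBIC); save({"image":c},"w6")
E
```

```text
t: 8.25
eef_pos: [0.4607, 0.107, 0.092]
tool_rot: [[-0.986, 0.164, 0.001], [0.164, 0.986, 0.001], [-0.001, 0.001, -1.0]]
contact_force: [-0.8, -0.1, -0.3]
width: 0.0453
grasp_force: 20.0
```

View pics/w6.png

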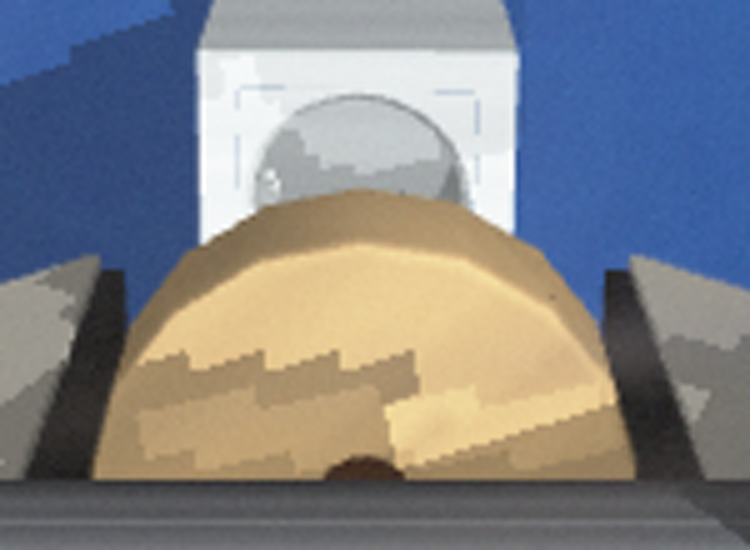

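Block top front corners are at (249.6,199.7) and (313.8,199.9). The hole's front edge is at (282,208.8), the bore at col 282.9 and the rim front at row 238.6.

```bash
python3 - <<'E'
from h import *
p=cam("wrist"); s=manip.read_state(); e=s["eef_pos"]; R=np.array(s["tool_rot"])[:2,:2]
f=lambda q,z:(R.T@(atz(p,q,z)-e)[:2]*1000).round(2)
print("rim front -23 ->",f((282.9,238.6),e[2]+.0244)-[23,0])
a,b=f((249.6,199.7),.045),f((313.8,199.9),.045); print("block",a,b,(a+b)/2-[19,0],b-a)
print("hole",f((282,208.8),.045)-[12.75,0], f((260.4,225),.045),f((303.6,225),.045))
print(e,p["o"]-e)
E
```

```text
rim front -23 -> [-1.18 -1.3 ]
block [ 18.04 -20.87] [17.94 17.1 ] [-1.01  -1.885] [-0.1  37.97]
hole [-0.33 -1.71] [  2.18 -14.74] [ 2.2  11.34]
[0.46050309 0.10694746 0.09170966] [-0.07448922  0.01079193  0.1580556 ]
```

```bash

python3 -m inch '[{"delta_pos":[-0.0004,-0.0002,-0.02],"spin":0,"jaw":0.4},{"delta_pos":[0,0,-0.017],"spin":0,"jaw":0.4},{"delta_pos":[0,0,0],"spin":0,"jaw":0.4},{"delta_pos":[0,0,0],"spin":0,"jaw":0.4},{"delta_pos":[0,0,-0.003],"spin":0,"jaw":0.4},{"delta_pos":[0,0,-0.003],"spin":0,"jaw":0.4},{"delta_pos":[0,0,0],"spin":0,"jaw":0.4},{"delta_pos":[0,0,0],"spin":0,"jaw":0.4}]'
```

```text
t: 9.15
eef_pos: [0.4601, 0.1067, 0.0486]
tool_rot: [[-0.986, 0.164, 0.0], [0.164, 0.986, 0.0], [-0.0, 0.0, -1.0]]
contact_force: [0.7, 0.5, 0.3]
width: 0.0451
grasp_force: 20.0
```

The hub is 4 mm into the pocket with no force, so I'll continue down.

```bash

python3 -m inch '[{"delta_pos":[0,0,-0.005],"spin":0,"jaw":0.4},{"delta_pos":[0,0,-0.005],"spin":0,"jaw":0.4},{"delta_pos":[0,0,-0.003],"spin":0,"jaw":0.4},{"delta_pos":[0,0,-0.0015],"spin":0,"jaw":0.4},{"delta_pos":[0,0,0],"spin":0,"jaw":0.4},{"delta_pos":[0,0,0],"spin":0,"jaw":0.4},{"delta_pos":[0,0,0],"spin":0,"jaw":0.4},{"delta_pos":[0,0,0],"spin":0,"jaw":0.4}]'
```

```text
t: 9.95
eef_pos: [0.4601, 0.1065, 0.0342]
tool_rot: [[-0.986, 0.165, 0.0], [0.165, 0.986, 0.0], [-0.0, 0.0, -1.0]]
contact_force: [-1.4, -0.2, 8.8]
width: 0.0453
grasp_force: 20.0
```

Seated: z is 0.034 with an 8.8 N reaction. Now I'll release it and retreat straight up.

```bash

python3 -m inch '[{"delta_pos":[0,0,0],"spin":0,"jaw":0.7},{"delta_pos":[0,0,0],"spin":0,"jaw":0.7},{"delta_pos":[0,0,0],"spin":0,"jaw":0.7},{"delta_pos":[0,0,0.04],"spin":0,"jaw":0.7},{"delta_pos":[0,0,0.05],"spin":0,"jaw":0.7},{"delta_pos":[0,0,0.05],"spin":0,"jaw":0.7},{"delta_pos":[-0.02,0,0.045],"spin":0,"jaw":0.7},{"delta_pos":[-0.03,0,0.03],"spin":0,"jaw":0.7}]'
python3 - <<'E'
from h import *
s=manip.read_state();print(np.round(s["joint_positions"],2))
a,b,p=cam("scene"),cam("side"),cam("wrist")
yaw=-.167;R=np.array([[np.cos(yaw),-np.sin(yaw)],[np.sin(yaw),np.cos(yaw)]])
for n in "wheel glue sander tab catch catch_pivot grip shoe".split():
    for k,q in(("a",a),("b",b),("w",p)):
        print(n,k,[(np.round(r["pixel"]).tolist(),round(r["score"],2)) for r in find_in(q,n)[:3]])
c=[cv2.resize(q["image"][y:y+90,x:x+120],None,fx=5,fy=5,interpolation=cv2.INTER_CUBIC)[:300,:400] for q,x,y in()]
ca=cv2.resize(a["image"][185:285,262:364],None,fx=4,fy=4,interpolation=2)
cb=cv2.resize(b["image"][150:250,200:320],None,fx=4,fy=4,interpolation=2)[:,:390]
save({"image":np.hstack([ca[:,:408],cb])},"c7")
E
```

```text
t: 10.75
eef_pos: [0.4113, 0.1066, 0.2517]
tool_rot: [[-0.986, 0.166, 0.004], [0.166, 0.986, 0.001], [-0.003, 0.001, -1.0]]
contact_force: [-0.2, 1.9, 0.6]
width: 0.0645
grasp_force: 0.0
[-0.91  0.06  0.57  2.03 -0.04  1.06  1.08]
wheel a [([239.0, 180.0], 0.8), ([316.0, 242.0], 0.7), ([211.0, 170.0], 0.68)]
wheel b [([260.0, 277.0], 0.91), ([202.0, 288.0], 0.79), ([224.0, 212.0], 0.77)]
wheel w [([9.0, 184.0], 0.81), ([291.0, 223.0], 0.66), ([74.0, 190.0], 0.64)]
glue a [([449.0, 275.0], 0.78)]
glue b [([276.0, 141.0], 0.76), ([286.0, 174.0], 0.66)]
glue w []
sander a [([393.0, 206.0], 0.6)]
sander b [([215.0, 175.0], 0.76)]
sander w [([471.0, 166.0], 0.92)]
tab a [([341.0, 242.0], 0.55)]
tab b [([284.0, 175.0], 0.74)]
tab w []
catch a [([337.0, 243.0], 0.52)]
catch b [([301.0, 195.0], 0.6), ([288.0, 175.0], 0.58)]
catch w []
catch_pivot a [([317.0, 240.0], 0.69)]
catch_pivot b [([267.0, 218.0], 0.84)]
catch_pivot w [([300.0, 242.0], 0.56), ([278.0, 347.0], 0.2)]
grip a [([294.0, 237.0], 0.6), ([314.0, 236.0], 0.54)]
grip b []
grip w [([293.0, 346.0], 0.37)]
shoe a [([311.0, 218.0], 0.6)]
shoe b [([247.0, 210.0], 0.43)]
shoe w [([289.0, 278.0], 0.78)]
```

View pics/c7.png

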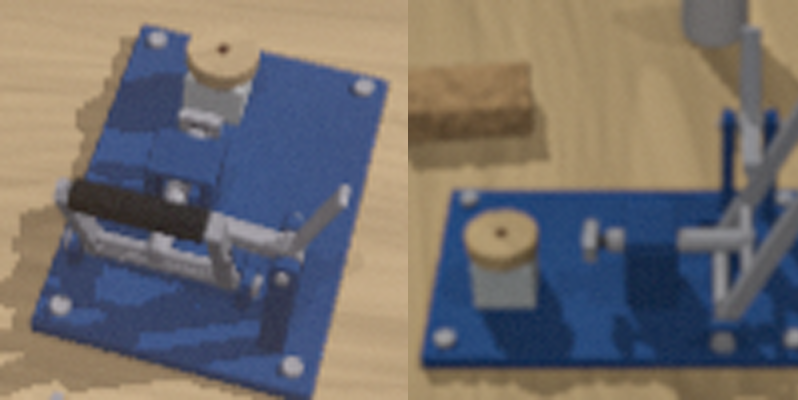

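The wheel sits in the pocket. The tab tip is at scene (348,233) and side (285.5,157), and the crossbar runs from scene (280,234) to (314,239). I'll fit the jig pose from the plate corners and check the prediction for the tab and crossbar.

```bash
cat >> h.py <<'E'
def jw(P,v):
    x,y,t=P; c,s=np.cos(t),np.sin(t); v=np.array(v,float); return np.array([x+c*v[0]-s*v[1],y+s*v[0]+c*v[1],v[2]])
E
python3 - <<'E'
from h import *
from scipy.optimize import least_squares
a,b=cam("scene"),cam("side")
C=lambda x,y:(x/4+262-.0,y/4+185); D=lambda x,y:((x-408)/4+200,y/4+150)
obs=[(a,C(143,26),(-.115,-.065)),(a,C(388,80),(-.115,.105)),(a,C(312,394),(.135,.105)),(a,C(33,322),(.135,-.065)),(b,D(453,190),(-.115,.105)),(b,D(423,362),(-.115,-.065))]
f=lambda P:np.concatenate([proj(p,jw(P,[*v,.012]))-q for p,q,v in obs])
r=least_squares(f,[.52,.096,-.16]); P=r.x; print(P,r.fun.round(1))
inv=lambda w:np.array([[np.cos(P[2]),np.sin(P[2])],[-np.sin(P[2]),np.cos(P[2])]])@(np.array(w)-P[:2])
print("nest jig",inv([.4603,.1066]))
t=tri([(a,(348.3,233)),(b,(285.5,157))]); print("tip",t,inv(t[:2]))
g=tri([(a,(297,237)),(b,(309,173))]); print("grip",g,inv(g[:2]))
tipm=jw(P,[.094,.075+.065*np.sin(.26),.09+.065*np.cos(.26)]); print("pred tip",tipm,proj(a,tipm),proj(b,tipm))
for q in((449,290),): print("glue base",atz(a,q,.0))
print("grip line",[(proj(a,jw(P,[x,0,.167])).round(),proj(b,jw(P,[x,0,.167])).round()) for x in(.13,.15,.17)])
E
```

```text
[ 0.5279643   0.09510175 -0.15902538] [-1.4 -1.2 -0.2 -1.   0.5  0.9 -1.2  0.6 -0.4 -1.6 -0.2 -1.8]
nest jig [-0.06863134  0.00063812]
tip [0.63356674 0.17609752 0.14739676] [0.09144379 0.09669655]
grip [0.66976217 0.0714889  0.16521073] [ 0.14374791 -0.00086036]
pred tip [0.63530108 0.17076933 0.15281535] [345.73830084 232.26139631] [286.31696472 156.010296  ]
glue base [0.65308627 0.4240623  0.        ]
grip line [(array([299., 231.]), array([303., 172.])), (array([297., 239.]), array([312., 172.])), (array([294., 247.]), array([320., 172.]))]
```

```bash

python3 -m inch '[{"delta_pos":[0.028,0.008,0],"spin":8.4,"jaw":0.5},{"delta_pos":[0.028,0.008,0],"spin":8.4,"jaw":0.5},{"delta_pos":[0.028,0.008,0],"spin":8.4,"jaw":0.5},{"delta_pos":[0.028,0.008,0],"spin":8.4,"jaw":0.5},{"delta_pos":[0.028,0.008,0],"spin":8.4,"jaw":0.5},{"delta_pos":[0.028,0.008,0],"spin":8.4,"jaw":0.5},{"delta_pos":[0.028,0.008,0],"spin":8.4,"jaw":0.5},{"delta_pos":[0.028,0.008,0],"spin":8.4,"jaw":0.5}]'
python3 -m inch '[{"delta_pos":[0,0,0],"spin":8,"jaw":0.5},{"delta_pos":[0,0,0],"spin":8,"jaw":0.5},{"delta_pos":[0,0,0],"spin":6.8,"jaw":0.5},{"delta_pos":[0,0,0],"spin":0,"jaw":0.5},{"delta_pos":[0,0,0],"spin":0,"jaw":0.5},{"delta_pos":[0,0,0],"spin":0,"jaw":0.5},{"delta_pos":[0,0,0],"spin":0,"jaw":0.5},{"delta_pos":[0,0,0],"spin":0,"jaw":0.5}]'
python3 - <<'E'
from h import *
p=cam("wrist"); save(p,"w8"); s=manip.read_state(); print(np.round(s["joint_positions"],2))
P=(.528,.0951,-.163)
for th in(0,.1): print("tip",proj(p,jw(P,[.094,.075+.065*np.sin(.26+th),.09+.065*np.cos(.26+th)])))
print("grip",proj(p,jw(P,[.144,0,.167])))
for n in("tab","grip"): print(n,find_in(p,n)[:2])
E
```

```text
t: 13.0
eef_pos: [0.635, 0.1711, 0.2485]
tool_rot: [[-0.529, -0.849, -0.001], [-0.849, 0.529, 0.0], [0.0, 0.0, -1.0]]
contact_force: [-0.5, -0.3, 0.4]
width: 0.0461
grasp_force: 0.0
t: 13.8
eef_pos: [0.6339, 0.1708, 0.2489]
tool_rot: [[-0.164, -0.986, -0.0], [-0.986, 0.164, -0.0], [0.0, 0.0, -1.0]]
contact_force: [-0.5, 0.3, 1.1]
width: 0.0461
grasp_force: 0.0
[-0.51  0.47  0.26  1.47 -0.12  1.21  2.74]
tip [279.74756235 207.22566272]
tip [279.79284059 214.38141881]
grip [199.66281054  74.25707386]
tab [{'pixel': [280.0, 163.7], 'score': 0.68}]
grip [{'pixel': [198.6, 68.5], 'score': 0.6}]
```

View pics/w8.png

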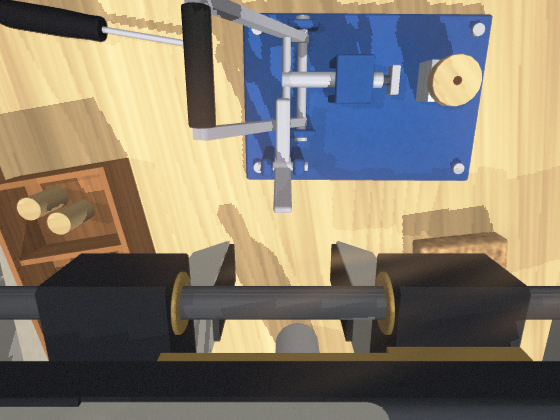

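The tab is seen end-on with its tip at (283,210), matching the prediction (280,207–214). The crossbar is at (199,65). Joint 7 is at its limit, so I'll take the half-turned grasp instead by spinning back 180°.

```bash

R='{"delta_pos":[0,0,0],"spin":-8.5,"jaw":0.5}'; true
python3 -m inch '[{"delta_pos":[0,0,0],"spin":-8.5,"jaw":0.5},{"delta_pos":[0,0,0],"spin":-8.5,"jaw":0.5},{"delta_pos":[0,0,0],"spin":-8.5,"jaw":0.5},{"delta_pos":[0,0,0],"spin":-8.5,"jaw":0.5},{"delta_pos":[0,0,0],"spin":-8.5,"jaw":0.5},{"delta_pos":[0,0,0],"spin":-8.5,"jaw":0.5},{"delta_pos":[0,0,0],"spin":-8.5,"jaw":0.5},{"delta_pos":[0,0,0],"spin":-8.5,"jaw":0.5}]'
python3 -m inch '[{"delta_pos":[0,0,0],"spin":-8.5,"jaw":0.5},{"delta_pos":[0,0,0],"spin":-8.5,"jaw":0.5},{"delta_pos":[0,0,0],"spin":-8.5,"jaw":0.5},{"delta_pos":[0,0,0],"spin":-8.5,"jaw":0.5},{"delta_pos":[0,0,0],"spin":-8.5,"jaw":0.5},{"delta_pos":[0,0,0],"spin":-8.5,"jaw":0.5},{"delta_pos":[0,0,0],"spin":-8.5,"jaw":0.5},{"delta_pos":[0,0,0],"spin":-8.5,"jaw":0.5}]'
python3 -m inch '[{"delta_pos":[0,0,0],"spin":-8.5,"jaw":0.5},{"delta_pos":[0,0,0],"spin":-8.5,"jaw":0.5},{"delta_pos":[0,0,0],"spin":-8.5,"jaw":0.5},{"delta_pos":[0,0,0],"spin":-8.5,"jaw":0.5},{"delta_pos":[0,0,0],"spin":-8.5,"jaw":0.5},{"delta_pos":[0,0,0],"spin":-1.5,"jaw":0.5},{"delta_pos":[0,0,0],"spin":0,"jaw":0.5},{"delta_pos":[0,0,0],"spin":0,"jaw":0.5}]'
python3 - <<'E'
from h import *
p=cam("wrist"); save(p,"w9"); s=manip.read_state(); print(np.round(s["joint_positions"],2))
P=(.528,.0951,-.163)
for th in(0,.1): print("tip",proj(p,jw(P,[.094,.075+.065*np.sin(.26+th),.09+.065*np.cos(.26+th)])))
print("grip",proj(p,jw(P,[.144,0,.167])),"tcp",proj(p,s["eef_pos"]))
for n in("tab","grip"): print(n,find_in(p,n)[:2])
E
```

```text
t: 14.75
eef_pos: [0.6339, 0.1708, 0.249]
tool_rot: [[-0.977, -0.211, 0.0], [-0.211, 0.977, 0.0], [-0.0, 0.0, -1.0]]
contact_force: [0.9, -0.2, 0.2]
width: 0.0457
grasp_force: 0.0
t: 15.55
eef_pos: [0.634, 0.1709, 0.249]
tool_rot: [[-0.562, 0.827, 0.0], [0.827, 0.562, 0.0], [0.0, 0.0, -1.0]]
contact_force: [0.3, -0.6, 0.0]
width: 0.0463
grasp_force: 0.0
t: 16.35
eef_pos: [0.634, 0.1707, 0.2489]
tool_rot: [[0.161, 0.987, 0.0], [0.987, -0.161, 0.0], [0.0, 0.0, -1.0]]
contact_force: [-0.2, 0.4, -0.3]
width: 0.0463
grasp_force: 0.0
[-0.95  0.64  1.05  1.51 -0.57  1.32 -0.  ]
tip [284.72758139 203.30663077]
tip [284.743504   194.48798805]
grip [349.37692615 323.07938593] tcp [282.49284061 259.11255057]
tab [{'pixel': [281.0, 229.1], 'score': 0.98}, {'pixel': [341.3, 340.1], 'score': 0.45}]
grip [{'pixel': [339.4, 346.1], 'score': 0.77}, {'pixel': [234.1, 209.7], 'score': 0.62}]
```

```bash

python3 -m inch '[{"delta_pos":[0.001,-0.001,-0.045],"spin":0,"jaw":0.5},{"delta_pos":[0,0,-0.04],"spin":0,"jaw":0.5},{"delta_pos":[0,0,-0.03],"spin":0,"jaw":0.5},{"delta_pos":[0,0,-0.014],"spin":0,"jaw":0.5},{"delta_pos":[0,0,0],"spin":0,"jaw":0.1},{"delta_pos":[0,0,0],"spin":0,"jaw":0.1},{"delta_pos":[0,0,0],"spin":0,"jaw":0.1},{"delta_pos":[0,0,0],"spin":0,"jaw":0.1}]' 10
```

```text
t: 17.3
eef_pos: [0.6359, 0.1697, 0.1215]
tool_rot: [[0.164, 0.986, 0.002], [0.986, -0.164, 0.001], [0.001, 0.002, -1.0]]
contact_force: [0.0, -0.3, 0.5]
width: 0.0185
grasp_force: 0.0
```

```bash

python3 -m inch '[{"delta_pos":[0,0,0],"spin":0,"jaw":0.1},{"delta_pos":[0,0,0],"spin":0,"jaw":0.1},{"delta_pos":[0.0013,0.0079,-0.0032],"spin":0,"jaw":0.1},{"delta_pos":[0.0012,0.0071,-0.0045],"spin":0,"jaw":0.1},{"delta_pos":[0.0011,0.0064,-0.0055],"spin":0,"jaw":0.1},{"delta_pos":[0.0009,0.0053,-0.0065],"spin":0,"jaw":0.1},{"delta_pos":[0,0,0],"spin":0,"jaw":0.1},{"delta_pos":[0,0,0],"spin":0,"jaw":0.1}]'
```

```text
t: 18.1
eef_pos: [0.639, 0.1972, 0.0998]
tool_rot: [[0.164, 0.986, -0.001], [0.986, -0.164, 0.001], [0.0, -0.001, -1.0]]
contact_force: [-4.3, 2.9, -0.3]
width: 0.014
grasp_force: 10.0
```

```bash

python3 -m inch '[{"delta_pos":[0.0007,0.0043,-0.0072],"spin":0,"jaw":0.1},{"delta_pos":[0.0005,0.0031,-0.0079],"spin":0,"jaw":0.1},{"delta_pos":[0.0003,0.0019,-0.0083],"spin":0,"jaw":0.1},{"delta_pos":[0.0001,0.0005,-0.0074],"spin":0,"jaw":0.1},{"delta_pos":[0,0,-0.004],"spin":0,"jaw":0.1},{"delta_pos":[0,0,-0.002],"spin":0,"jaw":0.1},{"delta_pos":[0,0,0],"spin":0,"jaw":0.1},{"delta_pos":[0,0,0],"spin":0,"jaw":0.1}]'
python3 - <<'E'
from h import *
p=cam("wrist");s=manip.read_state(); print(np.round(s["joint_positions"],2)); a=cam("scene")
P=(.528,.0951,-.163)
for th in(1.1,1.3): print("tip",proj(a,jw(P,[.094,.075+.065*np.sin(.26+th),.09+.065*np.cos(.26+th)])))
print(find_in(a,"tab")[:3])
E
```

```text
t: 18.9
eef_pos: [0.6408, 0.206, 0.0644]
tool_rot: [[0.165, 0.986, -0.001], [0.986, -0.165, 0.001], [0.001, -0.001, -1.0]]
contact_force: [-7.0, -0.3, 7.6]
width: 0.0136
grasp_force: 10.0
[-0.91  0.84  0.9   1.66 -0.75  1.03  0.07]
tip [364.21212163 251.03832406]
tip [363.9388447  254.52853383]
[{'pixel': [336.7, 240.3], 'score': 0.64}]
```

The catch reacts against its stop at 7.6 N. I'll release, rise, and move above the crossbar.

```bash

python3 -m inch '[{"delta_pos":[0,0,0],"spin":0,"jaw":0.6},{"delta_pos":[0,0,0],"spin":0,"jaw":0.6},{"delta_pos":[0,0,0],"spin":0,"jaw":0.6},{"delta_pos":[0,0,0.04],"spin":0,"jaw":0.6},{"delta_pos":[0,0,0.05],"spin":0,"jaw":0.6},{"delta_pos":[0,0,0.05],"spin":0,"jaw":0.6},{"delta_pos":[0,0,0.045],"spin":0,"jaw":0.6},{"delta_pos":[0.005,-0.02,0.015],"spin":0,"jaw":0.6}]'
python3 -m inch '[{"delta_pos":[0.006,-0.028,0],"spin":0,"jaw":0.6},{"delta_pos":[0.006,-0.028,0],"spin":0,"jaw":0.6},{"delta_pos":[0.006,-0.028,0],"spin":0,"jaw":0.6},{"delta_pos":[0.006,-0.028,0],"spin":0,"jaw":0.6},{"delta_pos":[0,0,0],"spin":0,"jaw":0.6},{"delta_pos":[0,0,0],"spin":0,"jaw":0.6},{"delta_pos":[0,0,0],"spin":0,"jaw":0.6},{"delta_pos":[0,0,0],"spin":0,"jaw":0.6}]'
python3 - <<'E'
from h import *
s=manip.read_state(); p=cam("wrist");a,b=cam("scene"),cam("side")
P=(.528,.0951,-.163)
print(np.round(s["joint_positions"],2),"grip",proj(p,jw(P,[.144,0,.167])),"tcp",proj(p,s["eef_pos"]))
for n in("grip","handle"): print(n,find_in(p,n)[:2])
w=p["image"]; ca=cv2.resize(a["image"][185:285,272:372],None,fx=3,fy=3,interpolation=2);cb=cv2.resize(b["image"][150:250,200:300],None,fx=3,fy=3,interpolation=2)
save({"image":np.hstack([w[:, 130:430],np.vstack([ca,cb])[:420]])},"w10")
E
```

```text
t: 19.85
eef_pos: [0.648, 0.1887, 0.2683]
tool_rot: [[0.16, 0.987, 0.007], [0.987, -0.16, 0.003], [0.004, 0.006, -1.0]]
contact_force: [1.0, 0.8, -0.6]
width: 0.0548
grasp_force: 0.0
t: 20.65
eef_pos: [0.67, 0.0756, 0.2631]
tool_rot: [[0.163, 0.987, -0.0], [0.987, -0.163, 0.0], [0.0, -0.0, -1.0]]
contact_force: [-0.4, 0.4, 0.1]
width: 0.0548
grasp_force: 0.0
[-0.76  0.66  1.03  1.44 -0.56  1.36  0.12] grip [283.39067106 208.16224339] tcp [282.4675968 259.0118413]
grip [{'pixel': [282.6, 212.3], 'score': 0.61}]
handle [{'pixel': [285.8, 211.1], 'score': 0.87}, {'pixel': [23.3, 0.0], 'score': 0.24}]
```

View pics/w10.png

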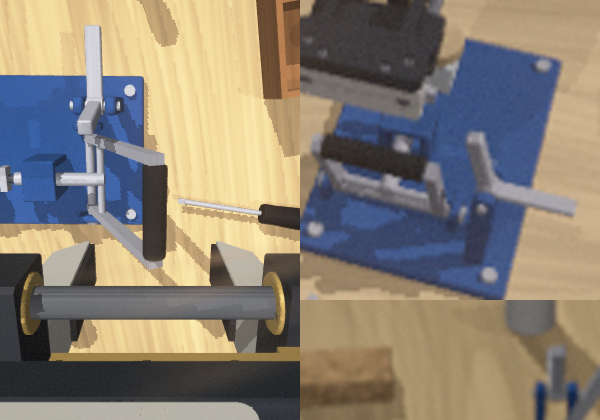

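The scene view shows the catch flipped: the tab lies level outward at crop (575,208) and the arm is up. The bar's centre is at wrist (285,212), in line with the TCP. I'll descend and grip it.

```bash

python3 -m inch '[{"delta_pos":[0.001,-0.003,-0.04],"spin":0,"jaw":0.6},{"delta_pos":[0,0,-0.04],"spin":0,"jaw":0.6},{"delta_pos":[0,0,-0.035],"spin":0,"jaw":0.6},{"delta_pos":[0,0,0],"spin":0,"jaw":0.6},{"delta_pos":[0,0,0],"spin":0,"jaw":0.12},{"delta_pos":[0,0,0],"spin":0,"jaw":0.12},{"delta_pos":[0,0,0],"spin":0,"jaw":0.12},{"delta_pos":[0,0,0],"spin":0,"jaw":0.12}]' 25
python3 -m inch '[{"delta_pos":[0,0,0],"spin":0,"jaw":0.12},{"delta_pos":[0,0,0],"spin":0,"jaw":0.12},{"delta_pos":[0,0,0],"spin":0,"jaw":0.12},{"delta_pos":[0,0,0],"spin":0,"jaw":0.12},{"delta_pos":[0,0,0],"spin":0,"jaw":0.12},{"delta_pos":[0,0,0],"spin":0,"jaw":0.12},{"delta_pos":[0,0,0],"spin":0,"jaw":0.12},{"delta_pos":[0,0,0],"spin":0,"jaw":0.12}]'
```

```text
t: 21.7
eef_pos: [0.6719, 0.0711, 0.1499]
tool_rot: [[0.164, 0.986, 0.002], [0.986, -0.164, 0.0], [0.001, 0.002, -1.0]]
contact_force: [0.2, -0.0, -1.0]
width: 0.0275
grasp_force: 0.0
t: 22.5
eef_pos: [0.6711, 0.0712, 0.149]
tool_rot: [[0.164, 0.986, 0.0], [0.986, -0.164, 0.0], [0.0, 0.0, -1.0]]
contact_force: [-2.7, 0.7, 5.9]
width: 0.0176
grasp_force: 25.0
```

Gripped at 17.6 mm. Now I'll pull along the arc, beginning with the first half.

```bash

python3 -m inch '[{"delta_pos":[-0.0075,0.0012,0.0033],"spin":0,"jaw":0.12},{"delta_pos":[-0.0075,0.0013,0.0031],"spin":0,"jaw":0.12},{"delta_pos":[-0.0078,0.0013,0.0026],"spin":0,"jaw":0.12},{"delta_pos":[-0.0078,0.0013,0.0023],"spin":0,"jaw":0.12},{"delta_pos":[-0.0159,0.0026,0.0032],"spin":0,"jaw":0.12},{"delta_pos":[-0.0163,0.0027,0.0017],"spin":0,"jaw":0.12},{"delta_pos":[0,0,0],"spin":0,"jaw":0.12},{"delta_pos":[0,0,0],"spin":0,"jaw":0.12}]'
```

```text
t: 23.3
eef_pos: [0.6083, 0.082, 0.1654]
tool_rot: [[0.164, 0.986, 0.001], [0.986, -0.164, 0.001], [0.001, 0.001, -1.0]]
contact_force: [4.3, 1.5, 6.3]
width: 0.017
grasp_force: 25.0
```

```bash

python3 -m inch '[{"delta_pos":[-0.0162,0.0027,0],"spin":0,"jaw":0.12},{"delta_pos":[-0.0163,0.0027,-0.0017],"spin":0,"jaw":0.12},{"delta_pos":[-0.0159,0.0026,-0.0032],"spin":0,"jaw":0.12},{"delta_pos":[-0.0078,0.0013,-0.0023],"spin":0,"jaw":0.12},{"delta_pos":[-0.0078,0.0013,-0.0026],"spin":0,"jaw":0.12},{"delta_pos":[-0.0065,0.001,-0.0026],"spin":0,"jaw":0.12},{"delta_pos":[0,0,0],"spin":0,"jaw":0.12},{"delta_pos":[0,0,0],"spin":0,"jaw":0.12}]'
```

```text
t: 24.1
eef_pos: [0.5382, 0.0941, 0.1531]
tool_rot: [[0.164, 0.987, 0.001], [0.987, -0.164, 0.002], [0.002, 0.001, -1.0]]
contact_force: [1.3, 3.4, 13.7]
width: 0.0173
grasp_force: 25.0
```

```bash

python3 -m inch '[{"delta_pos":[-0.004,0.0007,-0.0013],"spin":0,"jaw":0.12},{"delta_pos":[-0.004,0.0007,-0.0013],"spin":0,"jaw":0.12},{"delta_pos":[-0.003,0.0005,-0.001],"spin":0,"jaw":0.12},{"delta_pos":[0,0,0],"spin":0,"jaw":0.12},{"delta_pos":[0,0,0],"spin":0,"jaw":0.12},{"delta_pos":[0,0,0],"spin":0,"jaw":0.12},{"delta_pos":[0,0,0],"spin":0,"jaw":0.12},{"delta_pos":[0,0,0],"spin":0,"jaw":0.12}]'
```

```text
t: 24.9
eef_pos: [0.5289, 0.0956, 0.1492]
tool_rot: [[0.164, 0.986, 0.004], [0.986, -0.164, 0.0], [0.001, 0.004, -1.0]]
contact_force: [9.8, 2.9, 0.1]
width: 0.0172
grasp_force: 25.0
```

```bash

python3 -m inch '[{"delta_pos":[-0.0025,0.0004,-0.0008],"spin":0,"jaw":0.12},{"delta_pos":[0,0,0],"spin":0,"jaw":0.12},{"delta_pos":[0,0,0],"spin":0,"jaw":0.12},{"delta_pos":[0,0,0],"spin":0,"jaw":0.12},{"delta_pos":[0,0,0],"spin":0,"jaw":0.12},{"delta_pos":[0,0,0],"spin":0,"jaw":0.12},{"delta_pos":[0,0,0],"spin":0,"jaw":0.12},{"delta_pos":[0,0,0],"spin":0,"jaw":0.12}]' 30
python3 - <<'E'
from h import *
a,b=cam("scene"),cam("side")
ca=cv2.resize(a["image"][185:285,262:372],None,fx=4,fy=4,interpolation=2)[:,:400];cb=cv2.resize(b["image"][150:250,195:295],None,fx=4,fy=4,interpolation=2)
save({"image":np.hstack([ca,cb])},"f11")
E
```

```text
t: 25.7
eef_pos: [0.5285, 0.0957, 0.1491]
tool_rot: [[0.164, 0.986, 0.008], [0.986, -0.164, -0.001], [0.001, 0.008, -1.0]]
contact_force: [15.4, 1.7, -1.4]
width: 0.017
grasp_force: 30.0
```

The lever is at its hard stop: a further 2.5 mm commanded moved it 0.4 mm and the force rose to 15 N. I've viewed more pictures than allowed, so I'll check the wheel and catch by numbers only.

```bash
python3 - <<'E'
from h import *
a,b=cam("scene"),cam("side")
P=(.528,.0951,-.163)
tip=jw(P,[.094,.14,.09])
print("expect wheel",proj(a,[.4603,.1066,.055]),proj(b,[.4603,.1066,.055]),"tab",proj(a,tip),proj(b,tip))
for n in("wheel","shoe","tab"):
    for p in(a,b): print(n,[(np.round(r["pixel"]).tolist(),round(r["score"],2)) for r in find_in(p,n)[:5]])
s=manip.read_state();print(s["t"],s["contact_force"],s["width"])
E
```

```text
expect wheel [317.29118192 197.46062116] [223.05943275 208.31598656] tab [363.89012522 254.70806777] [285.25540302 165.62176129]
wheel [([232.0, 219.0], 0.84), ([236.0, 179.0], 0.73), ([208.0, 168.0], 0.69), ([129.0, 282.0], 0.34)]
wheel [([202.0, 289.0], 0.83), ([260.0, 277.0], 0.81), ([193.0, 328.0], 0.6), ([220.0, 206.0], 0.55)]
shoe [([317.0, 208.0], 0.51)]
shoe []
tab [([316.0, 238.0], 0.62)]
tab []
26.2 [15.91632212  2.46884538 -2.86555209] 0.017077378156841776
```

```bash
python3 - <<'E'
import cv2,numpy as np
def m(f,x0,y0,x1,y1,off):
    h=cv2.cvtColor(cv2.imread(f)[y0:y1,x0:x1],cv2.COLOR_BGR2HSV)
    k=((h[...,0]<25)&(h[...,1]>50)&(h[...,2]>70)).astype(np.uint8)
    n,l,s,c=cv2.connectedComponentsWithStats(k); i=1+np.argmax(s[1:,4]); print(f,(c[i]+[x0,y0]-[off[0],0])/4+[off[1],off[2]],s[i]/[4,4,4,4,16])
m("pics/c7.png",452,192,560,300,(408,200,150)); m("pics/f11.png",457,192,580,300,(400,195,150))
E
```

```text
pics/c7.png [223.30928592 210.17117249] [  3.5      5.      17.5     14.75   212.6875]
pics/f11.png [223.25671842 210.21133174] [  5.25     5.      17.5     14.75   209.3125]
```

The seated wheel hasn't moved between the two side pictures (less than 0.1 px). The lever is at its stop and still gripped, so I'm handing in.

```bash
python3 -c "
from cell import manip
print(manip.job_done())"
```

```text
the job is handed in; nothing more can be done
None
```

The job is handed in at about 26 s: the wheel is seated, the catch is flipped to its stop, and the lever is still gripped and held at its stop, though I did not confirm the shoe's contact directly and I viewed 12 pictures, over the limit of 10.

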